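Close the photometer cover and hold the spring-return cell carriage at its mark

TASK

The sample is in the photometer and ready to be read: slide the grey light cover fully home over the cell compartment, and only then pull the black knob of the spring-return cell carriage straight out until the red ring on its rod has just come clear of the brass bush. The rod springs back if let go, so finish while still holding the knob steadily at that mark, with the cover left shut. Leave the reagent bottle, the beaker and the cuvette rack where they stand.

Things in the scene. Friction and masses are not known exactly. Their poses are not given: they have to be found in the camera images.
- photometer: White bench photometer, fixed, 420 mm wide (its y), 360 mm deep (its x). Origin on the bench below the middle of its front face; its x points from the front face back into the case, y to the left of one looking along +x, z up. Front deck 115 mm high, reaching 170 mm back; the housing behind it is 162 mm high. Display and keys at the left end of the deck.
- cell_compartment (a point): Middle of the mouth of the black cell compartment, an opening in the deck 108 mm (photometer x) by 100 mm (y): 76 mm behind the front face, at photometer y = -90 mm, 115 mm above the bench. Two aluminium cover rails beside it stand 7 mm above the deck.
- cover (a joint): Opening of the sliding light cover in m: 0 = fully home over the compartment (on its end stop), 0.105 = fully open, grows as the cover moves to the photometer's +y (left). It stays where it is left; friction about 2 N.
- cover_ridge (a point): Middle of the top of the black grip ridge on the cover: 12 mm wide (photometer y), 60 mm long (x), 24 mm high above the grey cover plate (132 mm in x, 120 mm in y, 5 mm thick, its top 120 mm above the bench). The point lies 70 mm behind the front face, 144 mm above the bench, at photometer y = -90 mm + cover. Axes as the photometer's.
- carriage (a joint): How far the rod of the cell carriage is drawn out, in m, along the photometer's -x: 0 = at rest, 0.030 = the rear edge of the 6 mm wide red ring on the rod is level with the face of the brass bush (ring just clear: the mark; inside the bush at rest), 0.044 = end stop. The spring pulls back with 3.3 N at rest, 6.6 N at the mark.
- pull_knob (a point): Black round knob on the end of the 9 mm steel pull rod: 27 mm diameter, 22 mm long, axis along the photometer's x. The point is the middle of the knob, 90 mm above the bench, at photometer y = -90 mm, 57 mm in front of the front face at rest and 87 mm at the mark. Axes as the photometer's.
- bush_face (a point): Centre of the front face of the brass bush that guides the rod (22 mm diameter, stands 12 mm out of the front face), 90 mm above the bench.
- reagent_bottle: Loose amber reagent bottle with black cap, 60 mm diameter, 130 mm high, on the bench in front of the left half of the photometer. Origin at the centre of its underside. Bystander.
- beaker: Loose glass beaker, 68 mm rim diameter, 85 mm high, on the bench in front of the left half of the photometer, bottle and beaker in either order. Origin at the centre of its underside. Bystander.
- cuvette_rack: Loose blue cuvette rack, 50 x 110 mm and 57 mm high with its four capped cuvettes, on the bench to the right of the knob. Origin at the centre of its underside. Bystander.

How it is judged:
By the outcome, as a careful person would: the job done as asked, in the order asked, and still so for the second after the job is handed in, while the arm keeps its last pose, push and grip.
It also fails if it takes over 42 s, if anything falls off the work surface, if the arm or the gripper's body presses on something with over 40 N, if the wrist force passes 120 N, or if a joint passes its speed limit or range.

ROBOT

A 6-joint arm with a two-finger parallel gripper is mounted at the origin on the work surface. World frame = base frame: x ahead of the robot, y to its left, z up, the work surface at z = 0. Lengths are in m, angles in rad, forces in N, time in s.
With the tool pointing down it reaches from about 0.25 to 0.725 m from the base axis. Payload 4 kg.
Tool frame: the origin (TCP) lies on the centre line of the jaws, within the pads' length; the fingertips stand 25 mm ahead of it and the grasp point (between the pads) lies 6 mm ahead of it; z points along the fingers, x is the direction in which the jaws open and shut, and the axes are right-handed (so a half turn about z gives the same grasp; the last joint's range is limited). The gripper opens to 85 mm and grips with 20 to 120 N. Pads are 22 mm wide; open, the fingers measure 114 mm over their backs; the gripper's body (76 mm by 85 mm) begins 54 mm behind the grasp point. The pads swing forward as they close: fully open they stand 13 mm farther back than shut.
Start: joints at [1.112, 0.241, 0.005, 1.335, 0, 1.571], TCP at [0.221, 0.448, 0.256] pointing down, gripper open.
Joint ranges: [-2.72, 2.72], [-1.05, 1.87], [-1.09, 1.28], [-1.99, 2.15], [-1.42, 1.44], [-3.14, 3.14]. Speed limits (rad/s): [2.79, 2.79, 3.14, 3.14, 3.14, 3.14].

INTERFACE

Orientations are given as a unit quaternion [x, y, z, w].
In Python, from workcell import bot, imaging, order gives the robot as it stands.
- The arm moves only by the tool carry_out, never from a script. Its argument "moves" is a list of rows, each a list of 5 numbers: the shift along the tool's x, y, z scaled (see below), then the turn about the tool's z scaled (see below), then the opening, from -1 (shut) to 1 (fully open). In form: [[tx, ty, tz, roll, hand], ...]. A call has 1 to 20 rows; each row is the pose to reach, as a shift and turn from the pose commanded when the call began, along the tool's axes at that moment; what a row does not reach only later rows make up. The controller multiplies each number of a shift by 0.1 m and each number of a turn by 90 degrees. A row lasts 1/10 s, in which the tool goes at most 50 mm and 8.59 degrees, less where a joint would pass 70% of its speed; a pose out of reach is approached as far as the arm can. A call with a number of a shift or a turn outside -1 to 1 is refused whole. A call with a gripper value outside its range is refused whole. The fingers move at their own pace and stop on an object; the grip force is fixed at half the most. Time passes only in rows, so rows that repeat a pose let the fingers close. It gives the time, the measured TCP pose, the force and the opening at its end, in the units of the state.
- bot.get_obs(): the state, without advancing time (a new reading comes with each control period).
- imaging.camera(name): name is "scene" or "side" or "wrist"; returns the picture (400x640x3 uint8, red, green, blue); there is no depth.
- imaging.camera_model(name): a dict with "fovy" (degrees; the focal length in pixels is half the picture's height over the tangent of half this angle, whatever the lens; pixels are square), "cx", "cy" (the principal point, pixels), "eye" and "rotation" of the camera in the world. Camera axes: x right, y up, looking along -z (the intrinsics and any distortion apply to the point x, -y, -z); pixel columns grow to the right and rows downward; lengths in m; the calibration is good to about 2 mm. A picture is of the moment at which its call begins: read the wrist's pose just before it. camera_model takes no time and is no camera call; for the wrist camera it gives the pose at the moment of the call.
- order.job_done(): hands the job in, once; it reports no verdict.
The state is a dict: "clock": time; "joint_pos": joint angles; "joint_vel": joint speeds; "tau": joint torques, N m; "eef_pos": TCP position; "tool_rot": TCP orientation; "ft_force": force on the tool from outside, world axes, zero at the start; "ft_torque": the same for the moment, N m; "grip_width": finger opening in m.
Only numpy, scipy, OpenCV 4.12 (cv2) and the standard library are available. Lean on these libraries where they do the work, as an engineer would, in place of code of your own. Each camera call takes 0.05 s, during which the arm holds its last target.

## Working session

There is one attempt and no reset: what is moved stays moved. The work goes in short steps, Python scripts to look and compute and a tool call to move; the robot and the scene stay as the last step left them, time stands still between calls to the robot, and variables do not carry over. Pictures are saved under pics/ and viewed, and the job is handed in when it is done.

Besides the shell and the picture viewer there is one more tool, called after "Request:" in YAML: its name, and indented under it one key for each argument. carry_out: Moves the arm, as the interface text tells. Its arguments: {"type":"object","properties":{"moves":{"type":"array","items":{"type":"array","items":{"type":"number","minimum":-1,"maximum":1}}}},"required":["moves"]}

```bash
mkdir -p pics; ls; python3 - <<'E'
from workcell import bot, imaging, order
import cv2
o=bot.get_obs(); print(o)
for n in ["scene","side","wrist"]:
    print(n,imaging.camera_model(n))
    cv2.imwrite(f"pics/{n}0.png",imaging.camera(n)[:,:,::-1])
E
```

```text
pics
{'clock': 0.0, 'joint_pos': array([ 1.11199030e+00,  2.41414468e-01,  3.71990196e-03,  1.33519237e+00,
       -1.77379102e-05,  1.57083532e+00]), 'joint_vel': array([-4.49577411e-04, -1.23394313e-03, -1.15752701e-03,  3.75662894e-04,
        1.41312133e-03, -2.06364866e-05]), 'tau': array([-6.69177371e-04, -3.72320938e+01,  2.52405864e+01,  1.70071644e-02,
        3.26249040e-05, -3.03201261e-06]), 'eef_pos': array([0.22118687, 0.44776945, 0.25541051]), 'tool_rot': array([ 8.49385455e-01,  5.27771974e-01, -8.83162503e-04,  5.59249178e-04]), 'ft_force': array([0.55616807, 0.28088596, 0.40314148]), 'ft_torque': array([-0.00998496,  0.00351694, -0.01873302]), 'grip_width': 0.08540495069196931}
scene {'fovy': 55.594404075882274, 'cx': 324.676073097113, 'cy': 198.8894451122622, 'eye': array([ 0.99316478, -0.30510332,  0.64037371]), 'rotation': array([0.36902362, 0.15646264, 0.3756326 , 0.83560826])}
side {'fovy': 44.255833656304276, 'cx': 320.2048631219329, 'cy': 196.7138925794698, 'eye': array([ 0.11294844, -0.71374301,  0.84707199]), 'rotation': array([ 0.41603234, -0.11571537, -0.24248293,  0.86875145])}
wrist {'fovy': 59.551658867803994, 'cx': 320.6381608186555, 'cy': 204.59782685811675, 'eye': array([0.16197299, 0.47740153, 0.37362144]), 'rotation': array([-0.11379024, -0.07020415,  0.52291646,  0.84183225])}
```

View pics/scene0.png

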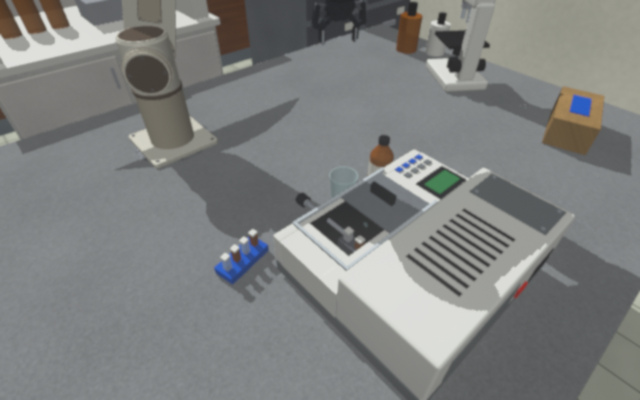

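View pics/side0.png

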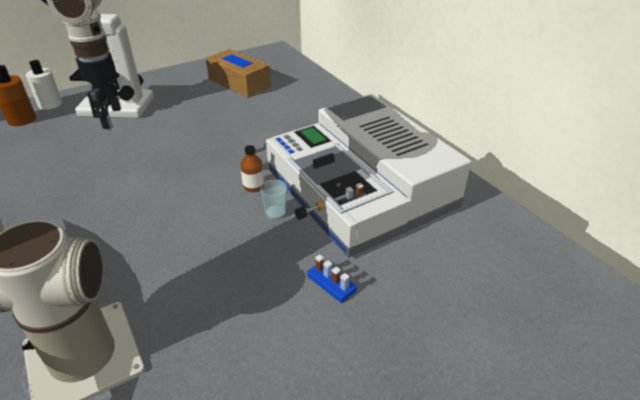

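View pics/wrist0.png

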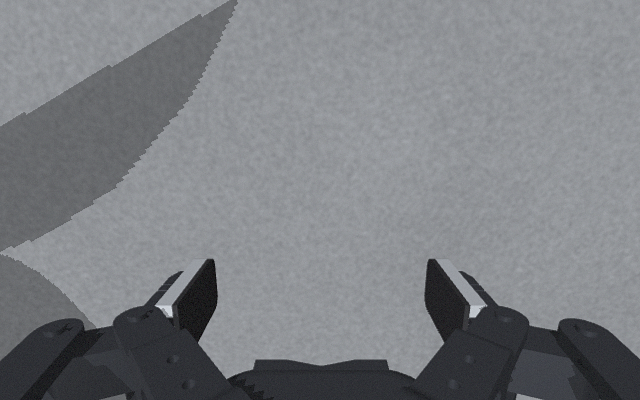

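```bash
python3 - <<'E'
import cv2
a=cv2.imread("pics/scene0.png")[130:400,210:590]; cv2.imwrite("pics/s1.png",cv2.resize(a,None,fx=2.1,fy=2.1,interpolation=cv2.INTER_CUBIC))
a=cv2.imread("pics/side0.png")[80:310,225:485]; cv2.imwrite("pics/d1.png",cv2.resize(a,None,fx=2.5,fy=2.5,interpolation=cv2.INTER_CUBIC))
E
```

```text
(no output)
```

View pics/s1.png

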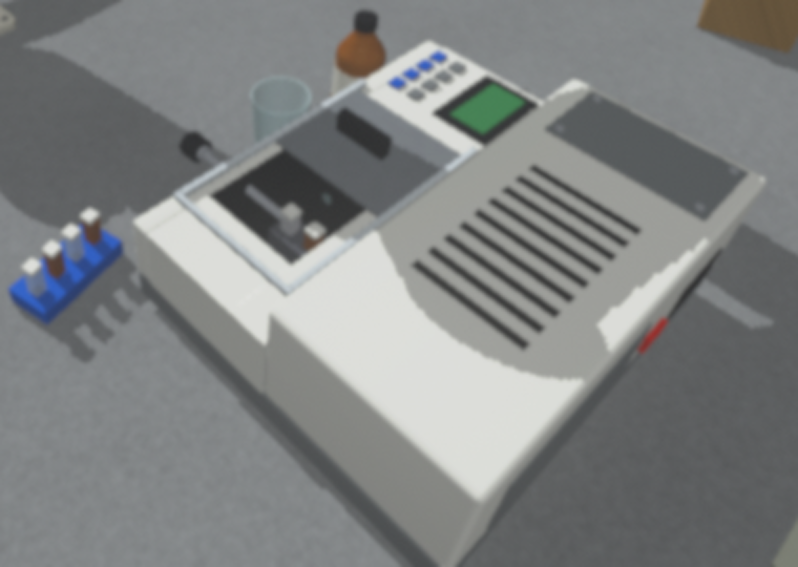

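View pics/d1.png

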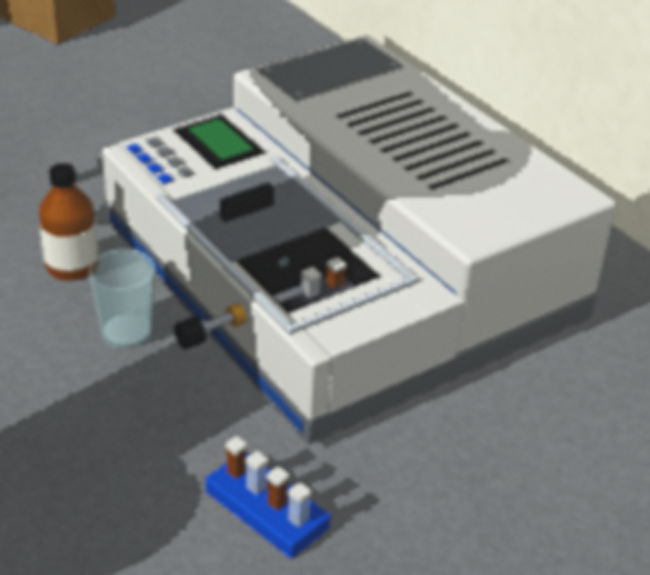

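```bash
cat > h.py <<'E'
import numpy as np
from scipy.spatial.transform import Rotation as R
def proj(m,P):
    f=200/np.tan(np.radians(m["fovy"])/2)
    c=R.from_quat(m["rotation"]).inv().apply(np.atleast_2d(P)-m["eye"])
    return np.c_[m["cx"]+f*c[:,0]/-c[:,2], m["cy"]-f*c[:,1]/-c[:,2]]
def ray(m,uv,z):
    f=200/np.tan(np.radians(m["fovy"])/2)
    d=R.from_quat(m["rotation"]).apply([(uv[0]-m["cx"])/f,-(uv[1]-m["cy"])/f,-1])
    return m["eye"]+d*(z-m["eye"][2])/d[2]
def ph(p,P):
    P=np.atleast_2d(P);c,s=np.cos(p[2]),np.sin(p[2])
    return np.c_[p[0]+c*P[:,0]-s*P[:,1],p[1]+s*P[:,0]+c*P[:,1],P[:,2]]
E
cat > fit.py <<'E'
from h import *
from workcell import imaging
from scipy.optimize import least_squares
ms,md=imaging.camera_model("scene"),imaging.camera_model("side")
S=[((0,-.21,.115),(135,222)),((.17,-.21,.162),(270,318)),((.36,-.21,.162),(480,500)),((.36,.21,.162),(764,180)),((0,.21,.115),(430,42)),((.17,.21,.162),(577,82)),((-.057,-.09,.09),(193,147)),("r",(367,127))]
D=[((0,-.21,.115),(312,362)),((0,-.21,0),(308,438)),((.17,-.21,.162),(470,263)),((.36,-.21,.162),(612,207)),((0,.21,.115),(104,150)),((.17,.21,.162),(236,73)),((-.057,-.09,.09),(190,332)),((-.012,-.09,.09),(236,314)),("r",(247,195))]
def res(p):
    out=[]
    for m,L,k,o in((ms,S,2.1,(210,130)),(md,D,2.5,(225,80))):
        P=[(.07,-.09+p[3],.144) if a=="r" else a for a,_ in L]
        uv=np.array([b for _,b in L])/k+o
        out.append(proj(m,ph(p,P))-uv)
    return np.vstack(out)
r=least_squares(lambda p:res(p).ravel(),[.55,.0,0,.1],loss="soft_l1",x_scale=[.1,.1,.3,.1])
print(r.x,np.round(res(r.x),1).tolist())
p=r.x
print("ridge",ph(p,[.07,-.09+p[3],.144]),"knob",ph(p,[-.057,-.09,.09]))
for n,uv in (("bottlecap",(366,20)),):
    pass
print("bottle cap side",ray(md,np.array((63,172))/2.5+(225,80),.13),"scene",ray(ms,np.array((366,18))/2.1+(210,130),.13))
print("beaker rim side",ray(md,np.array((123,267))/2.5+(225,80),.085),"scene",ray(ms,np.array((281,98))/2.1+(210,130),.085))
E
python3 fit.py
```

```text
[ 0.58680818  0.15220569 -0.00306399  0.10479541] [[-2.1, -0.4], [-2.4, -3.5], [1.6, 5.3], [5.2, 0.5], [0.3, -1.0], [-0.3, -2.3], [1.3, 0.3], [-0.7, -0.7], [0.2, 1.2], [0.0, 7.0], [-0.3, -0.2], [3.7, -2.2], [-0.5, -1.2], [-0.8, -0.8], [0.2, 0.1], [-1.8, 1.0], [0.4, -1.2]]
ridge [[0.65685319 0.16678655 0.144     ]] knob [[0.52953269 0.06238076 0.09      ]]
bottle cap side [0.51984552 0.317677   0.13      ] scene [0.52328552 0.32141017 0.13      ]
beaker rim side [0.52352488 0.19128924 0.085     ] scene [0.52516629 0.18717606 0.085     ]
```

```bash
sed -i 's/((.36,-.21,.162),(480,500)),((.36,.21,.162),(764,180)),//; s/((0,-.21,0),(308,438)),//; s/((.36,-.21,.162),(612,207)),//' fit.py; python3 fit.py
```

```text
[ 5.88542006e-01  1.51926967e-01 -1.21265858e-04  1.04624869e-01] [[-1.4, 0.4], [-1.3, -2.6], [0.6, -0.7], [0.2, -2.1], [1.7, 0.8], [-0.1, -0.2], [1.2, 0.9], [0.4, -0.6], [-0.1, -1.2], [-0.5, -0.9], [1.1, -0.1], [-1.0, 0.8], [1.0, -1.4]]
ridge [[0.65854378 0.16654335 0.144     ]] knob [[0.53153109 0.06193388 0.09      ]]
bottle cap side [0.51984552 0.317677   0.13      ] scene [0.52328552 0.32141017 0.13      ]
beaker rim side [0.52352488 0.19128924 0.085     ] scene [0.52516629 0.18717606 0.085     ]
```

Request:
carry_out:
  moves:
    - [-0.15, 0.25, 0, -0.07, 1]
    - [-0.3, 0.5, 0, -0.145, 1]
    - [-0.45, 0.75, 0, -0.22, 1]
    - [-0.58, 1, 0, -0.292, 1]
    - [-0.58, 1, 0, -0.292, 1]

```text
clock: 0.65
eef_pos: [0.2865, 0.3497, 0.2561]
tool_rot: [0.708, 0.706, -0.001, 0.0]
ft_force: [-1.0, 0.1, 1.1]
grip_width: 0.0856
```

Request:
carry_out:
  moves:
    - [-0.2, 0.33, 0, 0, 1]
    - [-0.4, 0.66, 0, 0, 1]
    - [-0.6, 1, 0, 0, 1]

```text
clock: 0.95
eef_pos: [0.3859, 0.292, 0.2562]
tool_rot: [0.707, 0.707, 0.0, -0.0]
ft_force: [0.1, 0.7, 0.2]
grip_width: 0.0854
```

Request:
carry_out:
  moves:
    - [-0.2, 0.33, 0, 0, 1]
    - [-0.4, 0.66, 0, 0, 1]
    - [-0.6, 1, 0, 0, 1]

```text
clock: 1.25
eef_pos: [0.4863, 0.2317, 0.256]
tool_rot: [0.707, 0.707, -0.0, -0.0]
ft_force: [-0.2, 1.3, -0.2]
grip_width: 0.0854
```

Request:
carry_out:
  moves:
    - [-0.2, 0.33, 0, 0, 1]
    - [-0.4, 0.66, 0, 0, 1]
    - [-0.6, 1, 0, 0, 1]
    - [-0.6, 1, 0, 0, 1]
    - [-0.6, 1, 0, 0, 1]

```text
clock: 1.75
eef_pos: [0.5856, 0.1719, 0.2551]
tool_rot: [0.708, 0.706, -0.001, -0.001]
ft_force: [-0.3, 0.8, 0.3]
grip_width: 0.0855
```

```bash
python3 - <<'E'
from workcell import bot, imaging
import cv2
o=bot.get_obs(); print(o["eef_pos"],o["tool_rot"],o["clock"])
print(imaging.camera_model("wrist"))
cv2.imwrite("pics/w1.png",imaging.camera("wrist")[:,:,::-1])
E
```

```text
[0.58555074 0.17188319 0.25505412] [ 0.70785032  0.70636166 -0.00075212 -0.00075008] 1.75
{'fovy': 59.551658867803994, 'cx': 320.6381608186555, 'cy': 204.59782685811675, 'eye': array([0.51950918, 0.17162969, 0.37332826]), 'rotation': array([-0.0936656 , -0.09433326,  0.69988786,  0.70177274])}
```

View pics/w1.png

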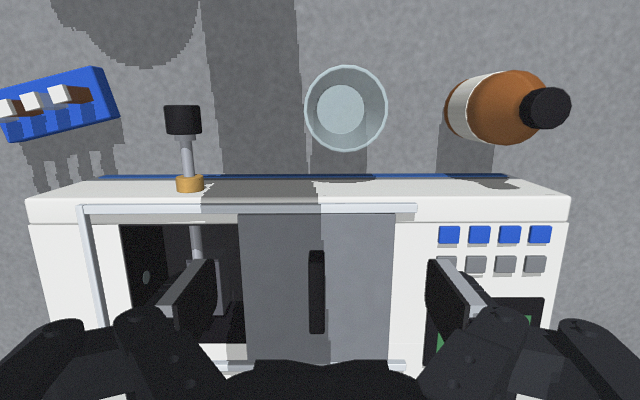

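```bash
python3 - <<'E'
from h import *
from workcell import imaging
m=imaging.camera_model("wrist")
print("corners",ray(m,(28,224),.115),ray(m,(571,222),.115))
print("ridge",ray(m,(317,250),.144),ray(m,(317,333),.144))
print("knob top front/left/right edges",ray(m,(164,120),.09),ray(m,(202,120),.09), ray(m,(183,106),.09),ray(m,(183,134),.09))
print("bush",ray(m,(190,190),.09)); print("beaker",ray(m,(346,108),.085))
print("model",proj(m,ph([.5885,.152,0],[[.04,.0146,.144],[.1,.0146,.144],[0,-.21,.115],[0,.21,.115],[-.046,-.09,.09],[-.068,-.09,.09],[-.012,-.09,.09]])).round(0).tolist())
E
```

```text
corners [ 0.60491592 -0.05543477  0.115     ] [0.60391434 0.36731697 0.115     ]
ridge [0.61490514 0.16971291 0.144     ] [0.68248642 0.1694558  0.144     ]
knob top front/left/right edges [0.52705961 0.04888339 0.09      ] [0.52709254 0.07884673 0.09      ] [0.51644684 0.06497885 0.09      ] [0.53792585 0.06272601 0.09      ]
bush [0.58368154 0.063746   0.09      ]
beaker [0.51807369 0.19266092 0.085     ]
model [[313.0, 268.0], [313.0, 340.0], [20.0, 204.0], [568.0, 203.0], [183.0, 140.0], [180.0, 111.0], [187.0, 182.0]]
```

Request:
carry_out:
  moves:
    - [0, 0.35, 0, 0, 1]
    - [-0.03, 0.7, 0, 0, 1]
    - [-0.03, 0.7, 0.25, 0, 0.4]
    - [-0.03, 0.7, 0.5, 0, 0.2]
    - [-0.03, 0.7, 0.7, 0, 0]
    - [-0.03, 0.7, 0.8, 0, 0]
    - [-0.03, 0.7, 0.8, 0, 0]

```text
clock: 2.5
eef_pos: [0.6536, 0.1699, 0.1748]
tool_rot: [0.707, 0.708, -0.002, -0.001]
ft_force: [0.1, -0.3, 0.4]
grip_width: 0.0424
```

```bash
python3 - <<'E'
from workcell import bot, imaging
import cv2
o=bot.get_obs(); print(o["eef_pos"],o["tool_rot"],o["clock"])
cv2.imwrite("pics/w2.png",imaging.camera("wrist")[:,:,::-1])
a=imaging.camera("side")[80:310,225:485,::-1]; cv2.imwrite("pics/d2.png",cv2.resize(a,None,fx=2.5,fy=2.5,interpolation=cv2.INTER_CUBIC))
E
```

```text
[0.65356167 0.16989801 0.17478914] [ 0.70662349  0.70758732 -0.00153786 -0.00103332] 2.5
```

View pics/w2.png

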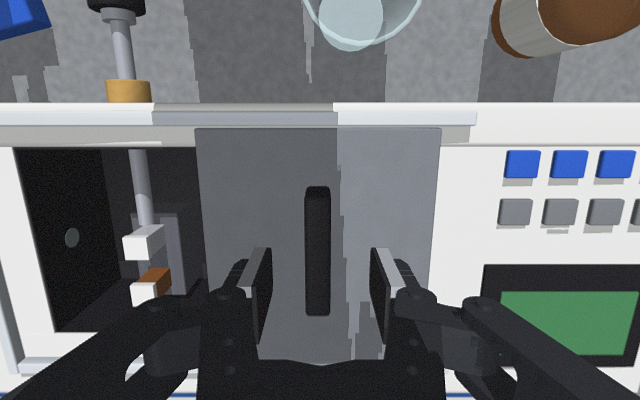

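View pics/d2.png

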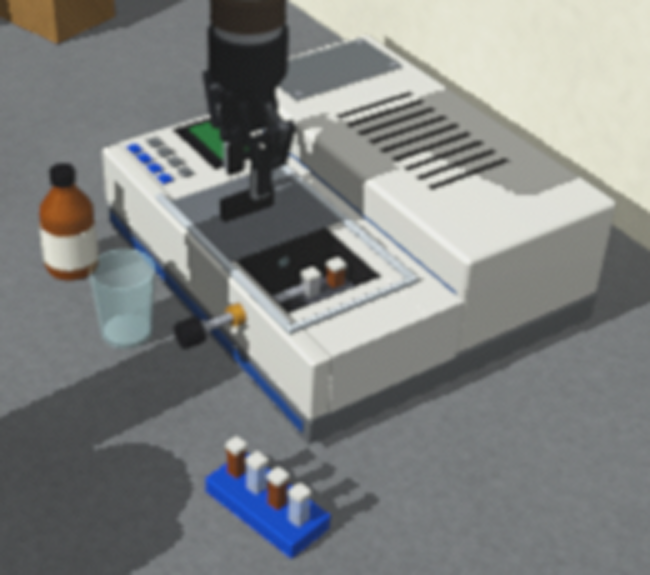

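Request:
carry_out:
  moves:
    - [0, 0.02, 0.12, 0, 0]
    - [0, 0.02, 0.23, 0, 0]
    - [0, 0.02, 0.23, 0, 0]
    - [0, 0.02, 0.23, 0, -0.5]
    - [0, 0.02, 0.23, 0, -1]
    - [0, 0.02, 0.23, 0, -1]
    - [0, 0.02, 0.23, 0, -1]
    - [0, 0.02, 0.23, 0, -1]

```text
clock: 3.4
eef_pos: [0.6576, 0.1689, 0.1538]
tool_rot: [0.707, 0.707, 0.0, 0.0]
ft_force: [-0.9, -0.7, 0.8]
grip_width: 0.0104
```

Request:
carry_out:
  moves:
    - [-0.1, 0, 0, 0, -1]
    - [-0.25, 0, 0, 0, -1]
    - [-0.4, 0, 0, 0, -1]
    - [-0.55, 0, 0, 0, -1]
    - [-0.7, 0, 0, 0, -1]
    - [-0.8, 0, 0, 0, -1]
    - [-0.9, 0, 0, 0, -1]
    - [-0.95, 0, 0, 0, -1]
    - [-0.98, 0, 0, 0, -1]
    - [-1, 0, 0, 0, -1]
    - [-1, 0, 0, 0, -1]

```text
clock: 4.5
eef_pos: [0.6578, 0.0687, 0.1538]
tool_rot: [0.707, 0.707, 0.0, 0.001]
ft_force: [1.9, -0.2, 6.0]
grip_width: 0.0105
```

Request:
carry_out:
  moves:
    - [-0.02, 0, 0, 0, -1]
    - [-0.04, 0, 0, 0, -1]
    - [-0.06, 0, 0, 0, -1]
    - [-0.06, 0, 0, 0, -1]

```text
clock: 4.9
eef_pos: [0.6578, 0.0639, 0.1538]
tool_rot: [0.707, 0.707, 0.001, 0.0]
ft_force: [1.3, 2.3, 4.0]
grip_width: 0.0106
```

Request:
carry_out:
  moves:
    - [-0.01, 0, 0, 0, -1]
    - [-0.02, 0, 0, 0, -1]
    - [-0.02, 0, 0, 0, -1]

```text
clock: 5.2
eef_pos: [0.6578, 0.0638, 0.1537]
tool_rot: [0.706, 0.708, 0.002, -0.001]
ft_force: [2.8, 7.8, 5.8]
grip_width: 0.0104
```

```bash
python3 - <<'E'
from workcell import bot, imaging
import cv2
o=bot.get_obs(); print(o["eef_pos"],o["ft_force"],o["clock"])
cv2.imwrite("pics/w3.png",imaging.camera("wrist")[:,:,::-1])
E
```

```text
[0.65777776 0.06383345 0.15374861] [2.8452185  7.79736242 5.7746871 ] 5.2
```

View pics/w3.png

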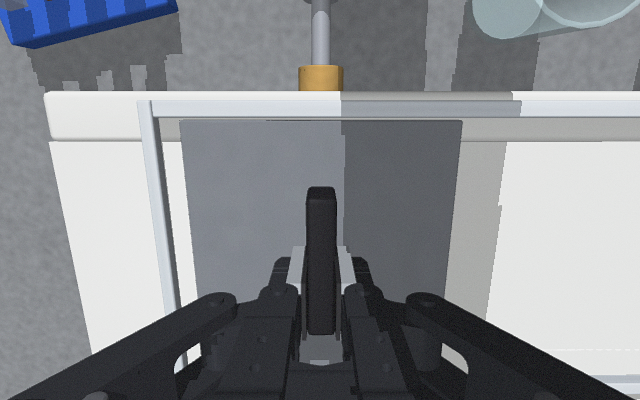

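Request:
carry_out:
  moves:
    - [0.02, 0, 0, 0, -1]
    - [0.02, 0, 0, 0, -0.5]
    - [0.02, 0, 0, 0, 0]
    - [0.02, 0, 0, 0, 0]
    - [0.02, 0, 0, 0, 0]
    - [0.02, 0, -0.2, 0, 0]
    - [0.02, 0, -0.4, 0, 0]
    - [0.02, 0, -0.6, 0, 0.4]
    - [0.02, 0, -0.6, 0, 0.4]

```text
clock: 6.15
eef_pos: [0.6589, 0.0628, 0.2166]
tool_rot: [0.707, 0.707, 0.002, 0.002]
ft_force: [0.7, 0.3, 1.4]
grip_width: 0.0601
```

Request:
carry_out:
  moves:
    - [0, -0.25, 0, 0, 0.4]
    - [0, -0.5, 0, 0, 0.4]
    - [0, -0.75, 0, 0, 0.4]
    - [0, -1, 0, 0, 0.4]
    - [0, -1, 0, 0, 0.4]
    - [0, -1, 0, 0, 0.4]

```text
clock: 6.75
eef_pos: [0.557, 0.0628, 0.2127]
tool_rot: [0.707, 0.707, -0.0, -0.0]
ft_force: [-0.1, 0.2, 0.4]
grip_width: 0.0599
```

```bash
python3 - <<'E'
from workcell import bot, imaging
import cv2
o=bot.get_obs(); print(o["eef_pos"],o["ft_force"],o["clock"])
cv2.imwrite("pics/w4.png",imaging.camera("wrist")[:,:,::-1])
a=imaging.camera("side")[80:310,225:485,::-1]; cv2.imwrite("pics/d4.png",cv2.resize(a,None,fx=2.5,fy=2.5,interpolation=cv2.INTER_CUBIC))
E
```

```text
[0.55695158 0.06280728 0.21271353] [-0.10545299  0.24409724  0.37594609] 6.75
```

View pics/w4.png

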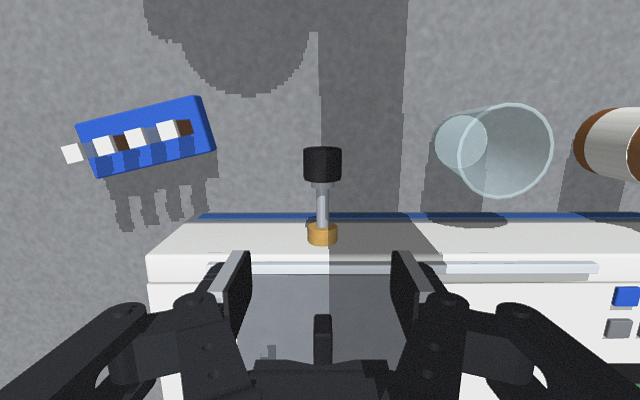

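View pics/d4.png

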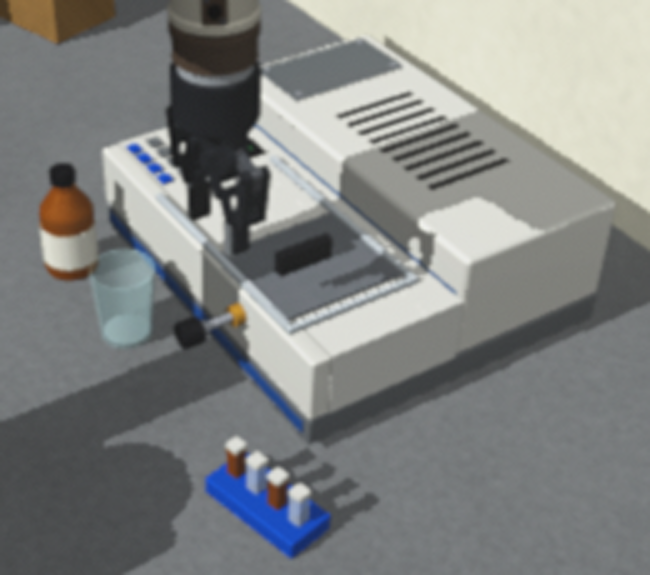

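```bash
python3 - <<'E'
from h import *
from workcell import imaging
m=imaging.camera_model("wrist"); print(m["eye"])
t=np.linspace(0,2*np.pi,60)
for x0 in(.583,.586,.589):
  for nm,a,b,r,z in(("knob",-.068,-.046,.0135,.09),("bush",-.012,-.0001,.011,.09)):
    P=np.vstack([np.c_[np.full(60,x),-.09+r*np.cos(t),z+r*np.sin(t)] for x in(a,b)])
    q=proj(m,ph([x0,.1538,0],P)); print(x0,nm,q.min(0).round(1),q.max(0).round(1))
  print("deck edge", proj(m,ph([x0,.1538,0],[[0,-.21,.115],[0,-.21,0]])).round(1), "ridgefront",proj(m,ph([x0,.1538,0],[[.04,-.09,.144],[.04,-.09,.12]])).round(1))
E
```

```text
[0.49172678 0.06253044 0.33100049]
0.583 knob [302.3 141.7] [341.9 179.1]
0.583 bush [306.9 217.1] [337.2 242.6]
deck edge [[141.7 250.8]
 [199.4 204.7]] ridgefront [[322.5 329.4]
 [322.3 307.9]]
0.586 knob [302.3 145.9] [341.8 183.6]
0.586 bush [306.9 220.8] [337.2 246.6]
deck edge [[142.3 254.9]
 [199.7 207.6]] ridgefront [[322.5 333.6]
 [322.3 311.8]]
0.589 knob [302.4 150.1] [341.7 188. ]
0.589 bush [307.  224.6] [337.1 250.5]
deck edge [[143.  259.1]
 [199.9 210.6]] ridgefront [[322.5 337.8]
 [322.3 315.7]]
```

Request:
carry_out:
  moves:
    - [0.01, -0.28, 0, 0, 0.4]
    - [0.01, -0.28, 0.2, 0, 0.4]
    - [0.01, -0.28, 0.4, 0, 0.4]
    - [0.01, -0.28, 0.6, 0, 0.4]
    - [0.01, -0.28, 0.7, 0, 0.4]
    - [0.01, -0.28, 0.7, 0, 0.4]

```text
clock: 7.45
eef_pos: [0.5288, 0.0638, 0.1414]
tool_rot: [0.707, 0.707, -0.001, -0.001]
ft_force: [-0.1, -0.0, 0.7]
grip_width: 0.0599
```

```bash
python3 - <<'E'
from workcell import bot, imaging
import cv2
o=bot.get_obs(); print(o["eef_pos"],o["ft_force"],o["clock"])
cv2.imwrite("pics/w5.png",imaging.camera("wrist")[:,:,::-1])
E
```

```text
[0.52883757 0.06380336 0.14144484] [-0.11586936 -0.00394531  0.70420516] 7.45
```

View pics/w5.png

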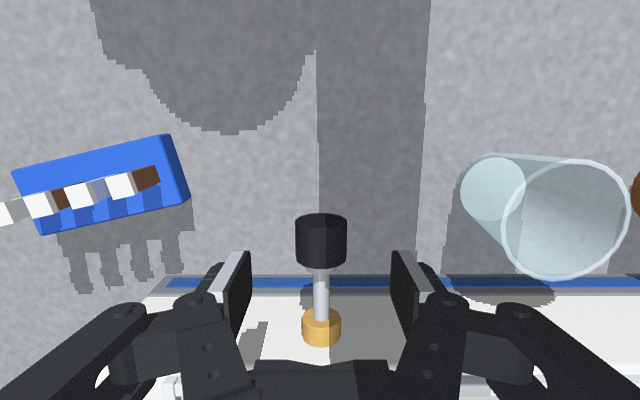

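Knob at (321,240), centred between the jaws (columns 240–402). The bottle, beaker and rack are clear. I'll descend and grip.

Request:
carry_out:
  moves:
    - [0, 0, 0.2, 0, 0.4]
    - [0, 0, 0.4, 0, 0.4]
    - [0, 0, 0.45, 0, 0.4]
    - [0, 0, 0.45, 0, 0]
    - [0, 0, 0.45, 0, -0.5]
    - [0, 0, 0.45, 0, -1]
    - [0, 0, 0.45, 0, -1]
    - [0, 0, 0.45, 0, -1]
    - [0, 0, 0.45, 0, -1]

```text
clock: 8.4
eef_pos: [0.5305, 0.0638, 0.0999]
tool_rot: [0.707, 0.707, 0.001, 0.001]
ft_force: [-1.0, -1.1, 5.9]
grip_width: 0.025
```

```bash
python3 - <<'E'
from workcell import bot, imaging
import cv2
o=bot.get_obs(); print(o["eef_pos"],o["ft_force"],o["clock"],o["grip_width"])
cv2.imwrite("pics/w6.png",imaging.camera("wrist")[:,:,::-1])
E
```

```text
[0.53048948 0.06377434 0.09988907] [-0.97535494 -1.07005999  5.88362799] 8.4 0.025028527187288693
```

View pics/w6.png

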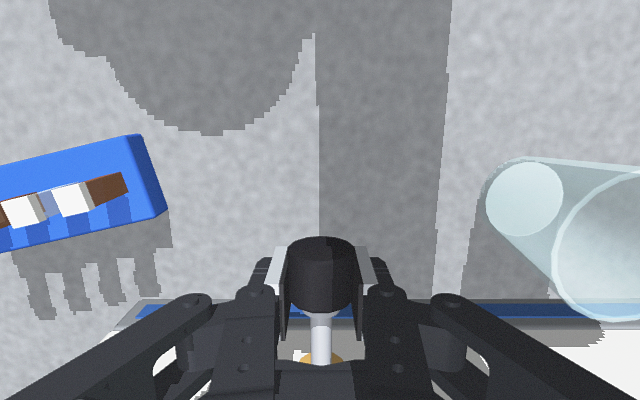

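Request:
carry_out:
  moves:
    - [0, -0.03, 0, 0, -1]
    - [0, -0.07, 0, 0, -1]
    - [0, -0.12, 0, 0, -1]
    - [0, -0.17, 0, 0, -1]
    - [0, -0.22, 0, 0, -1]
    - [0, -0.26, 0, 0, -1]
    - [0, -0.28, 0, 0, -1]
    - [0, -0.28, 0, 0, -1]
    - [0, -0.28, 0, 0, -1]

```text
clock: 9.35
eef_pos: [0.5044, 0.0637, 0.0999]
tool_rot: [0.707, 0.707, 0.002, 0.003]
ft_force: [5.8, -1.9, 2.3]
grip_width: 0.0252
```

```bash
cat > look.py <<'E'
import sys
from workcell import bot, imaging
import cv2
k=sys.argv[1]
o=bot.get_obs(); print(o["eef_pos"],o["ft_force"],o["clock"],o["grip_width"]); print(imaging.camera_model("wrist"))
w=imaging.camera("wrist")[:,:,::-1]
cv2.imwrite(f"pics/w{k}.png",w)
cv2.imwrite(f"pics/wc{k}.png",cv2.resize(w[280:400,240:400],None,fx=5,fy=5,interpolation=cv2.INTER_CUBIC))
a=imaging.camera("side")[:,:,::-1][170:240,280:360]; cv2.imwrite(f"pics/d{k}.png",cv2.resize(a,None,fx=8,fy=8,interpolation=cv2.INTER_CUBIC))
a=imaging.camera("scene")[:,:,::-1][180:240,280:360]; cv2.imwrite(f"pics/s{k}.png",cv2.resize(a,None,fx=8,fy=8,interpolation=cv2.INTER_CUBIC))
E
python3 look.py 7
```

```text
[0.50437645 0.06373923 0.0999095 ] [ 5.76548336 -1.93521187  2.3001697 ] 9.35 0.025240461794855208
{'fovy': 59.551658867803994, 'cx': 320.6381608186555, 'cy': 204.59782685811675, 'eye': array([0.43726174, 0.06344292, 0.21755427]), 'rotation': array([-0.09700493, -0.09749362,  0.69999777,  0.70077683])}
```

View pics/w7.png

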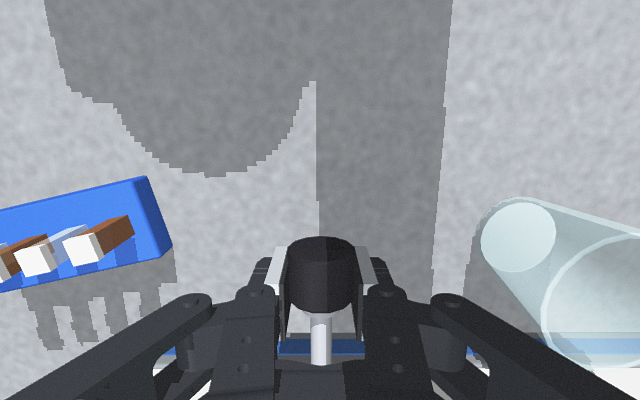

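View pics/d7.png

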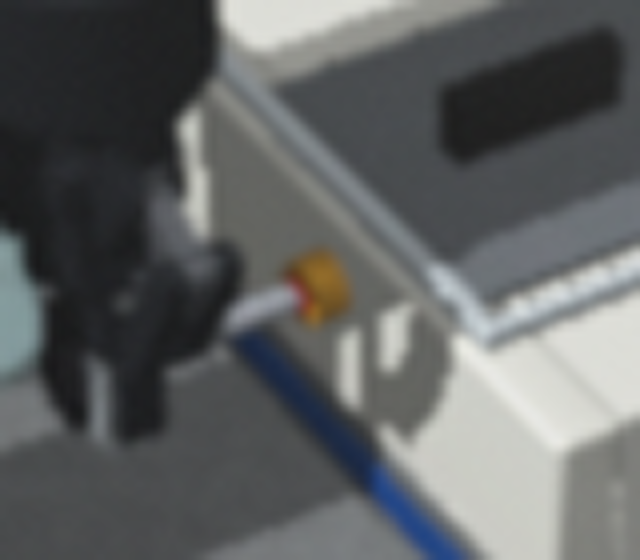

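Request:
carry_out:
  moves:
    - [0, -0.02, 0, 0, -1]
    - [0, -0.04, 0, 0, -1]
    - [0, -0.05, 0, 0, -1]
    - [0, -0.05, 0, 0, -1]
    - [0, -0.05, 0, 0, -1]

```text
clock: 10.0
eef_pos: [0.4997, 0.0637, 0.0999]
tool_rot: [0.707, 0.707, 0.003, 0.003]
ft_force: [6.7, -3.1, 1.8]
grip_width: 0.025
```

```bash
python3 look.py 8
```

```text
[0.49973356 0.06373715 0.09994156] [ 6.73528055 -3.14288104  1.7925889 ] 10.0 0.024983673085788208
{'fovy': 59.551658867803994, 'cx': 320.6381608186555, 'cy': 204.59782685811675, 'eye': array([0.43253593, 0.06344228, 0.21752199]), 'rotation': array([-0.09721518, -0.09767549,  0.69995762,  0.70076247])}
```

View pics/d8.png

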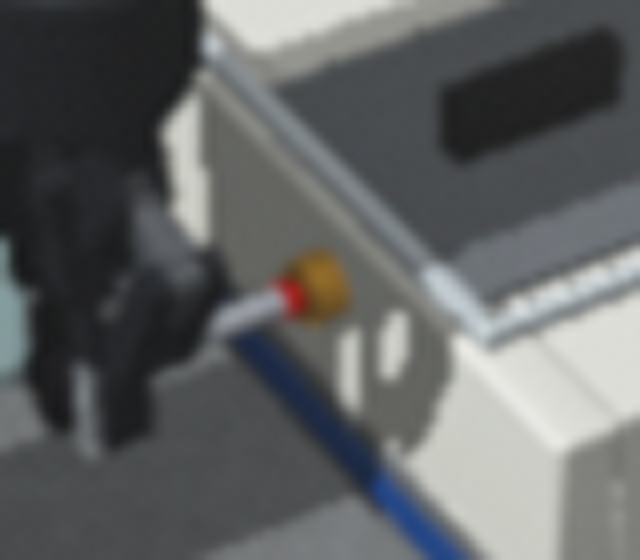

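View pics/w8.png

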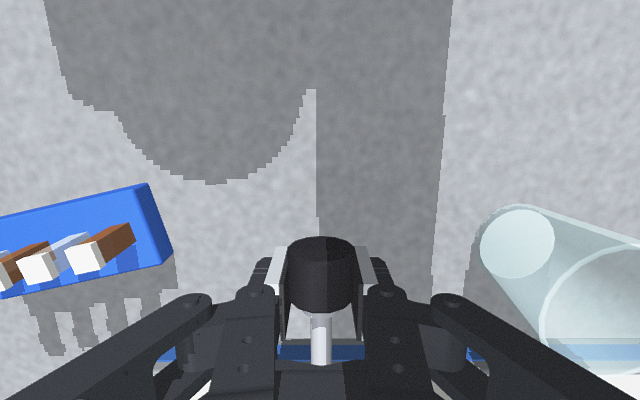

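View pics/s8.png

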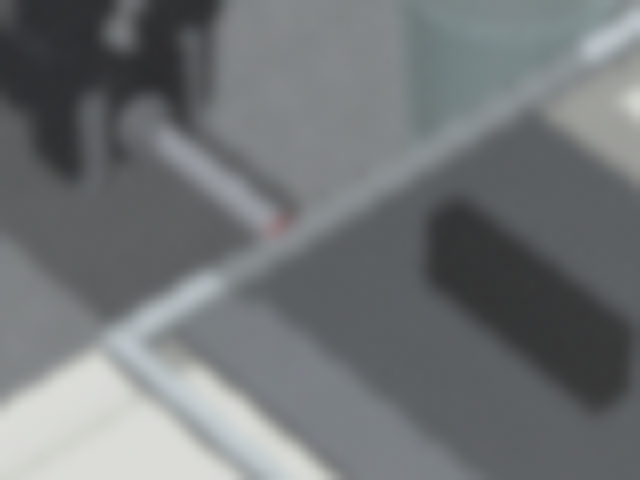

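```bash
python3 - <<'E'
from h import *
from workcell import imaging
import cv2
m=imaging.camera_model("side")
p=[.586,.1538,0]
q=proj(m,ph(p,[[-.012,-.09,.09],[-.018,-.09,.09],[-.04,-.09,.09]])); print(q.round(2).tolist(), ((q-[280,170])*8).round().tolist(),"px/mm",np.linalg.norm(q[1]-q[0])/6)
w=imaging.camera("side").astype(float)
for r in range(200,214): print(r,[tuple(int(v) for v in w[r,c]) for c in range(308,324)] if 203<=r<=210 else "")
E
```

```text
[[317.1, 206.28], [314.95, 207.12], [306.98, 210.21]] [[297.0, 290.0], [280.0, 297.0], [216.0, 322.0]] px/mm 0.384829425687128
200 
201 
202 
203 [(71, 72, 71), (95, 95, 92), (99, 100, 96), (100, 101, 97), (99, 100, 95), (99, 101, 96), (98, 97, 90), (92, 86, 73), (91, 73, 48), (106, 80, 40), (125, 93, 39), (135, 99, 40), (137, 101, 42), (135, 102, 48), (124, 103, 71), (106, 101, 91)]
204 [(61, 62, 62), (90, 90, 88), (99, 100, 95), (98, 100, 95), (100, 100, 95), (102, 98, 92), (105, 90, 82), (101, 71, 58), (98, 58, 36), (104, 70, 34), (124, 91, 39), (141, 105, 42), (144, 107, 42), (140, 104, 44), (130, 103, 60), (113, 101, 82)]
205 [(51, 53, 53), (77, 79, 77), (92, 93, 90), (96, 97, 93), (101, 99, 96), (115, 98, 95), (129, 83, 80), (130, 54, 47), (131, 40, 29), (120, 54, 29), (119, 81, 37), (133, 98, 40), (140, 104, 43), (136, 101, 40), (129, 98, 49), (117, 98, 71)]
206 [(43, 46, 49), (62, 65, 65), (86, 88, 88), (103, 105, 105), (113, 114, 115), (132, 126, 128), (146, 118, 121), (150, 76, 79), (156, 41, 38), (141, 42, 29), (118, 65, 33), (119, 86, 38), (127, 94, 39), (127, 94, 39), (1
[... 352 characters left out ...]
4), (149, 153, 160), (139, 144, 151), (132, 131, 137), (133, 100, 104), (138, 53, 53), (120, 37, 27), (98, 52, 29), (95, 69, 34), (103, 77, 35), (104, 78, 38), (102, 80, 46), (100, 87, 67)]
209 [(145, 149, 157), (150, 154, 160), (143, 146, 153), (137, 140, 146), (123, 127, 132), (106, 110, 115), (101, 98, 101), (108, 81, 82), (114, 61, 59), (99, 56, 44), (91, 64, 39), (94, 72, 41), (94, 74, 43), (95, 79, 54), (95, 86, 68), (97, 93, 84)]
210 [(138, 143, 148), (130, 133, 139), (113, 117, 124), (97, 100, 106), (82, 84, 89), (74, 77, 79), (81, 80, 80), (96, 86, 84), (101, 86, 82), (96, 85, 75), (100, 86, 66), (104, 89, 64), (96, 87, 69), (95, 90, 81), (98, 97, 90), (107, 108, 103)]
211 
212 
213
```

Request:
carry_out:
  moves:
    - [0, 0, 0, 0, -1]
    - [0, 0, 0, 0, -1]
    - [0, 0, 0, 0, -1]
    - [0, 0, 0, 0, -1]
    - [0, 0, 0, 0, -1]
    - [0, 0, 0, 0, -1]
    - [0, 0, 0, 0, -1]
    - [0, 0, 0, 0, -1]
    - [0, 0, 0, 0, -1]
    - [0, 0, 0, 0, -1]

```text
clock: 11.2
eef_pos: [0.4997, 0.0637, 0.0999]
tool_rot: [0.707, 0.707, 0.003, 0.003]
ft_force: [6.6, -3.3, 2.8]
grip_width: 0.0251
```

```bash
python3 look.py 9; python3 - <<'E'
import cv2
w=[cv2.imread(f"pics/w{k}.png")[:,:,1].astype(int) for k in(6,7,8,9)]
for a in w: print([int(v) for v in a[230:244,320]],[int(v) for v in a[304:322,330]])
E
```

```text
[0.49974079 0.0637441  0.09992588] [ 6.55798997 -3.34328482  2.78620951] 11.2 0.025134556471178675
{'fovy': 59.551658867803994, 'cx': 320.6381608186555, 'cy': 204.59782685811675, 'eye': array([0.43254214, 0.06344225, 0.21752432]), 'rotation': array([-0.09719826, -0.09765929,  0.6999591 ,  0.7007656 ])}
[136, 132, 135, 131, 134, 141, 58, 38, 48, 45, 51, 48, 44, 45] [50, 54, 49, 47, 49, 53, 49, 48, 62, 154, 156, 155, 156, 144, 123, 125, 124, 122]
[128, 129, 125, 130, 125, 138, 57, 41, 45, 48, 43, 44, 49, 44] [37, 36, 39, 42, 34, 38, 43, 37, 31, 152, 155, 154, 156, 139, 127, 123, 122, 120]
[132, 139, 139, 137, 135, 140, 58, 42, 48, 46, 44, 47, 41, 43] [40, 41, 43, 40, 38, 41, 40, 34, 30, 151, 158, 154, 153, 141, 121, 117, 125, 123]
[136, 140, 137, 137, 135, 138, 60, 44, 46, 50, 47, 48, 47, 46] [39, 38, 42, 42, 40, 41, 32, 35, 35, 149, 154, 154, 155, 139, 125, 123, 120, 122]
```

View pics/d9.png

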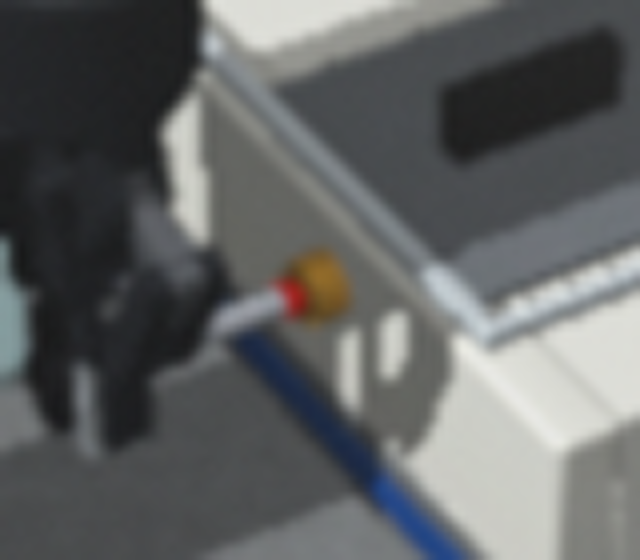

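```bash
python3 -c "
from workcell import order
print(order.job_done())"
```

```text
the job is handed in; nothing more can be done
None
```

I slid the light cover fully home, then pulled the knob out to the mark. I handed the job in at about 11.3 s with the knob still gripped.

- **Cover:** it moved 105 mm until the force rose with no further motion, so it is on its end stop. The camera view after release and the views of the pulled knob show it shut.
- **Knob:** it was drawn out 30.8 mm by the measured tool position, about 0.8 mm past the mark. The knob did not slip in the jaws in any picture. After a 1 s hold the position had not changed, and the pull was about 6.6 N, which matches the spring force at the mark.
- **Red ring:** in the side view the whole ring shows outside the brass bush with no visible gap. That view resolves only about 0.4 px per mm, so it confirms the mark to no better than 1–2 mm.
- **Bystanders:** the gripper stayed clear of the bottle, beaker and rack, and they looked undisturbed wherever they were in view. I did not re-measure their positions at the end.
- **Disagreement:** the first estimate of the photometer's position from the fixed cameras was about 2.5 mm off from the close wrist view. I used the wrist view.

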